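# Sort badge blanks, printed badges and a press die into their trays

### The job

Sort the five loose badge-making pieces into their trays: the two plain steel blanks into the brown cardboard tray, one in each bay; the two printed badges into the green tray, one in each bay; and the blue press die into the free bay of the red tray, beside the dark steel die already there. Each piece must lie flat on the floor of its bay, face up as it was found, and be let go. Leave the yellow pin pot and the tape roll standing where they are.

Things in the scene. Friction and masses are not known exactly. Their poses are not given: they have to be found in the camera images.
- blank_a_mid (a point): one of two identical plain steel badge blanks: disc 44 mm in diameter, 12 mm thick, bare metal face up, 30 g or so. The point is its centre, 6 mm above its underside; z is the disc's axis, up through its face
- blank_b_mid (a point): one of two identical plain steel badge blanks: disc 44 mm in diameter, 12 mm thick, bare metal face up, 30 g or so. The point is its centre, 6 mm above its underside; z is the disc's axis, up through its face
- printed_a_mid (a point): one of two identical printed badges: disc 44 mm in diameter, 12 mm thick, white rim, orange circle with a short blue stripe across it, face up, 30 g or so. The point is its centre, 6 mm above its underside; z is the disc's axis, up through its face
- printed_b_mid (a point): one of two identical printed badges: disc 44 mm in diameter, 12 mm thick, white rim, orange circle with a short blue stripe across it, face up, 30 g or so. The point is its centre, 6 mm above its underside; z is the disc's axis, up through its face
- die_mid (a point): blue press die, a solid cylinder 50 mm in diameter and 28 mm high with a bright steel disc in its top face, about 220 g. The point is its centre, 14 mm above its underside; z is its axis, up
- tray_card: brown cardboard tray for the blanks, 150 (y) x 130 (x) x 18 mm high, walls and floor 4 mm; a 4 mm wall of full height at mid-length parts it into two bays 69 (y) x 122 (x) mm, centred at y = +37 and -37 mm. Origin: centre of its underside, on the table. Fixed, turned up to 9 degrees. Both bays empty at the start
- tray_green: green plastic tray for the printed badges, 150 (y) x 130 (x) x 18 mm high, walls and floor 4 mm; a 4 mm wall of full height at mid-length parts it into two bays 69 (y) x 122 (x) mm, centred at y = +37 and -37 mm. Origin: centre of its underside, on the table. Fixed, turned up to 9 degrees. Both bays empty at the start
- tray_red: red plastic tray for the dies, 150 (y) x 130 (x) x 18 mm high, walls and floor 4 mm; a 4 mm wall of full height at mid-length parts it into two bays 69 (y) x 122 (x) mm, centred at y = +37 and -37 mm. Origin: centre of its underside, on the table. Fixed, turned up to 9 degrees. A dark steel die (42 mm wide, 26 mm above the table) is fixed in the bay at y = +37; that at -37 is free
- pin_pot_mid (a point): yellow plastic pot holding pins, a bystander standing loose: 36 mm in diameter, 46 mm high over the pins. The point is on its axis, 20 mm above the table
- tape_roll_mid (a point): tan roll of tape lying flat and loose, a bystander: 42 mm in diameter, 18 mm high. The point is its centre, 9 mm above the table
Mind the look-alikes: they are no part of the job. What is shaped like the part that bears printed_a_mid but pink is not meant. There is more than one size of the part that bears die_mid; the job needs the larger.

How it is judged:
By the outcome, as a careful person would: the job done as asked, in the order asked, and still so for the second after the job is handed in, with the robot touching nothing.
It also fails if it takes over 112 s, if anything falls off the work surface, if the arm or the gripper's body presses on something with over 40 N, if the wrist force passes 120 N, or if a joint passes its speed limit or range.

### The arm

A 7-joint arm with a two-finger parallel gripper is mounted at the origin on the work surface. World frame = base frame: x ahead of the robot, y to its left, z up, the work surface at z = 0. Lengths are in m, angles in rad, forces in N, time in s.
With the tool pointing down it reaches from about 0.4 to 0.85 m from the base axis. Payload 10.4 kg.
Tool frame: the origin (TCP) lies midway between the tips of the shut fingers; the grasp point (between the pads) lies 19 mm behind it; z points along the fingers, y is the line along which they close (so a half turn about z gives the same grasp; the last joint's range is limited). The gripper opens to 87 mm and grips with 3 to 60 N. Pads are 19 mm wide; open, the fingers measure 117 mm over their backs; the gripper's body (75 mm by 190 mm) begins 51 mm behind the grasp point.
Start: joints at [-1.149, 0.332, -0.065, 1.46, 0.022, 1.35, -0.088], TCP at [0.269, 0.564, 0.223] pointing down, gripper open.
Joint ranges: [-2.6, 2.6], [-0.5, 2.12], [-1.47, 1.34], [0.16, 2.42], [-1.27, 4.41], [0.06, 2.06], [-2.6, 2.6]. Speed limits (rad/s): [2.22, 2.22, 2.79, 2.79, 3.14, 3.14, 3.14].

### API

Orientations are given as a unit quaternion [x, y, z, w].
In Python, from bench import r gives the robot as it stands.
- The arm moves only by the tool arm_command, never from a script. Its arguments are lists of equal length, an entry for each row: "xyz": the shift along the world's x, y, z in m, a list of three; "rot": the turn, a rotation vector about the world's x, y, z in rad, a list of three. In form: {"xyz": [[tx, ty, tz], ...], "rot": [[ax, ay, az], ...]}. A call has 1 to 20 rows; each row is the pose to reach, as a shift and turn from the pose commanded when the call began; what a row does not reach only later rows make up. A row lasts 1/12 s, in which the tool goes at most 41.7 mm and 7.16 degrees, less where a joint would pass 70% of its speed; a pose out of reach is approached as far as the arm can. A call with a gripper value outside its range is refused whole. "grip" is the opening, from 0 (shut) to 1 (fully open), set as the call begins (left out, the last holds). The fingers move at their own pace and stop on an object; "squeeze" is the grip in N (left out, the last holds). Time passes only in rows, so rows that repeat a pose let the fingers close. It gives the time, the measured TCP pose, the force, the opening and the grip force at its end, in the units of the state.
- r.read_state(): the state, without advancing time (a new reading comes with each control period).
- r.camera(name): name is "side" or "top"; returns the picture (420x560x3 uint8, red, green, blue); there is no depth.
- r.camera_model(name): a dict with "fx", "fy", "cx", "cy" (pixels), "T" (4x4, takes a point from camera to world coordinates). Camera axes: x right, y up, looking along -z (the intrinsics and any distortion apply to the point x, -y, -z); pixel columns grow to the right and rows downward; lengths in m; the calibration is good to about 2 mm. A picture is of the moment at which its call begins. camera_model takes no time and is no camera call.
- r.close_job(): hands the job in; it is judged then, once.
Trained networks look in the newest picture that a camera, given by its name, has taken for a name from the list of things; names that differ only in an ending like _2 or _b are one class to them, and where a whole thing is asked for, a point or a joint stands for the part that bears it (a point fixed in the world has none). Each returns a list of dicts, best first, with "conf" (0 to 1); they miss things now and then, are a little off and sometimes report something else, mostly with a low value. They report only what shows in the picture. A call takes as long as a camera call. They do not tell look-alikes from the thing itself.
- r.look_for(label, camera): "at" ([x, y, z] in m, in the coordinates of the camera as it stood for that picture, good to about 4 mm: the middle of the surface that is visible of it).
- r.spot_point(label, camera): "at" ([x, y, z] in m, in the coordinates of the camera as it stood for that picture, good to about 4 mm: a listed point, or the origin of a listed thing).
The state is a dict: "time": time; "joint_positions": joint angles; "joint_vel": joint speeds; "joint_torque": joint torques, N m; "ee_pos": TCP position; "eef_rot": TCP orientation; "ft_force": force on the tool from outside, world axes, zero at the start; "torque": the same for the moment, N m; "width": finger opening in m; "grip_force": force on a finger pad.
Only numpy, scipy, OpenCV 4.12 (cv2) and the standard library are available. Lean on these libraries where they do the work, as an engineer would, in place of code of your own. Each camera call takes 0.05 s, during which the arm holds its last target. There are 200 camera calls.

## Working session

There is one attempt and no reset: what is moved stays moved. The work goes in short steps, Python scripts to look and compute and a tool call to move; the robot and the scene stay as the last step left them, time stands still between calls to the robot, and variables do not carry over. Pictures are saved under pics/ and viewed, at most 14 in all, crops included, and the job is handed in when it is done.

Besides the shell and the picture viewer there is one more tool, called after "Emit:" as name(argument=value, ...) on one line, values as JSON. arm_command: Moves the arm, as the interface text tells. Its arguments: {"type":"object","properties":{"xyz":{"type":"array"},"rot":{"type":"array"},"grip":{"type":"number"},"squeeze":{"type":"number"}},"required":["xyz","rot"]}

```bash
ls; mkdir -p pics; cat > h.py <<'E'
from bench import r
import numpy as np, cv2
def snap(c,f=None):
    im=r.camera(c)
    if f: cv2.imwrite('pics/'+f,cv2.cvtColor(im,cv2.COLOR_RGB2BGR))
    return im
def w(c,p):
    return (r.camera_model(c)['T']@np.append(p,1))[:3]
def pix(c,P):
    m=r.camera_model(c);q=np.linalg.inv(m['T'])@np.append(P,1)
    return np.array([m['cx']+m['fx']*q[0]/-q[2], m['cy']-m['fy']*q[1]/-q[2]])
def ray(c,u,v,z):
    m=r.camera_model(c);T=m['T'];d=T[:3,:3]@np.array([(u-m['cx'])/m['fx'],-(v-m['cy'])/m['fy'],-1])
    return T[:3,3]+d*(z-T[2,3])/d[2]
E
python3 - <<'E'
from h import *
np.set_printoptions(precision=3,suppress=True)
for c in('top','side'):
    snap(c,c+'0.png'); m=r.camera_model(c); print(c,{k:v for k,v in m.items()})
for l in ['blank_a_mid','printed_a_mid','die_mid','tray_card','tray_green','tray_red','pin_pot_mid','tape_roll_mid']:
    for d in r.spot_point(l,'top'):
        p=w('top',d['at']);print(l,round(d['conf'],2),p,pix('top',p).round())
print(r.read_state())
E
```

```text
pics
top {'fx': 411.2230841030782, 'fy': 411.2230841030782, 'cx': 277.35097412650833, 'cy': 201.31608753792042, 'T': array([[-0.028,  0.991, -0.128,  0.401],
       [-0.999, -0.031, -0.02 , -0.018],
       [-0.024,  0.127,  0.992,  0.985],
       [ 0.   ,  0.   ,  0.   ,  1.   ]])}
side {'fx': 521.1596291826575, 'fy': 521.1596291826575, 'cx': 278.259008579507, 'cy': 198.37246387331484, 'T': array([[ 0.723,  0.426, -0.544, -0.091],
       [-0.691,  0.454, -0.563, -0.643],
       [ 0.008,  0.783,  0.622,  0.748],
       [ 0.   ,  0.   ,  0.   ,  1.   ]])}
blank_a_mid 0.86 [0.453 0.168 0.011] [209. 234.]
printed_a_mid 0.63 [ 0.411 -0.364  0.005] [435. 246.]
printed_a_mid 0.62 [ 0.505 -0.402  0.006] [448. 205.]
die_mid 0.72 [0.369 0.105 0.01 ] [236. 270.]
die_mid 0.61 [0.459 0.024 0.015] [269. 230.]
die_mid 0.43 [0.628 0.206 0.003] [193. 163.]
die_mid 0.27 [ 0.467 -0.159  0.006] [346. 225.]
tray_card 0.74 [0.628 0.209 0.001] [192. 164.]
tray_green 0.62 [ 0.663 -0.005  0.003] [279. 147.]
tray_red 0.64 [ 0.644 -0.227 -0.003] [370. 152.]
pin_pot_mid 0.68 [ 0.447 -0.284  0.02 ] [401. 231.]
tape_roll_mid 0.55 [0.436 0.282 0.011] [161. 243.]
tape_roll_mid 0.51 [ 0.629  0.207 -0.001] [193. 163.]
{'time': 0.5, 'joint_positions': array([-1.149,  0.332, -0.065,  1.46 ,  0.022,  1.35 , -0.089]), 'joint_vel': array([ 0.001, -0.001,  0.001, -0.001,  0.   ,  0.   , -0.002]), 'joint_torque': array([ -0.001, -62.256,   0.024, -38.985,  -0.061,   0.032,  -0.   ]), 'ee_pos': array([0.269, 0.564, 0.223]), 'eef_rot': array([ 0.221,  0.975, -0.   ,  0.   ]), 'ft_force': array([0.315, 0.211, 1.076]), 'torque': array([-0.027, -0.054, -0.012]), 'grip_force': 0.0, 'width': 0.08675908510906898}
```

View pics/top0.png

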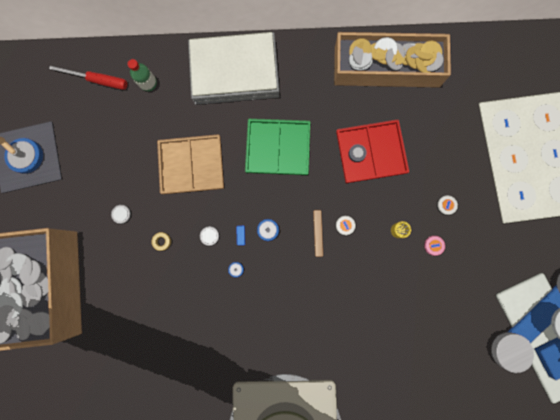

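View pics/side0.png

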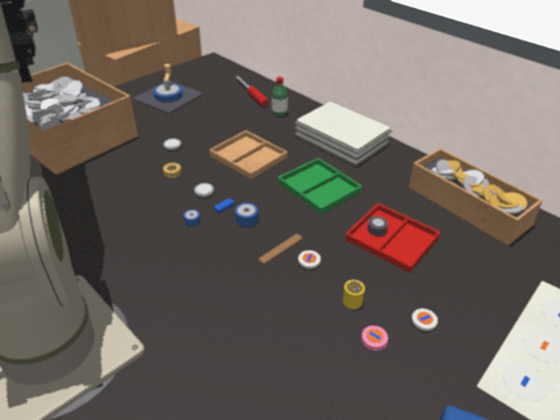

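The top view shows blanks at (121,214) and (209,236). The printed badges, with white rims, are at (346,225) and (448,205). The pink look-alike at (435,246) is out. The blue dies are large at (268,230) and small at (236,269), and the larger one is meant. The pot is at (401,230) and the tape at (160,241). The trays are card (191,164), green (278,147) and red (372,151), with the red tray's free bay on the right. Next I'll refine these positions by segmentation and check them in one enlarged crop.

```bash
cat > seg.py <<'E'
from h import *
np.set_printoptions(precision=4,suppress=True)
def bg():
    return np.array([28,25,25])
def disc(im,c,u,v,zt,zb,R=24):
    # blob brighter/more coloured than the table near u,v; returns centre at mid-height and size
    g=im.astype(int); u,v=int(u),int(v)
    sub=g[v-R:v+R,u-R:u+R]; m=(sub.max(2)>75).astype(np.uint8)
    n,l,s,ce=cv2.connectedComponentsWithStats(m)
    k=min((i for i in range(1,n) if s[i,4]>60),key=lambda i:np.hypot(*(ce[i]-R)))
    cn=max(cv2.findContours((l==k).astype(np.uint8),0,1)[0],key=len)
    pts=np.array([ray(c,p[0][0]+u-R,p[0][1]+v-R,zt)[:2] for p in cv2.convexHull(cn)],np.float32)
    (x,y),rad=cv2.minEnclosingCircle(pts)
    return np.array([x,y]),rad
def tray(im,c,lo,hi,roi,z=.018):
    h=cv2.cvtColor(im,cv2.COLOR_RGB2HSV);m=cv2.inRange(h,lo,hi)
    k=np.zeros_like(m);x0,y0,x1,y1=roi;k[y0:y1,x0:x1]=m[y0:y1,x0:x1]
    k=cv2.morphologyEx(k,cv2.MORPH_CLOSE,np.ones((5,5)))
    cn=max(cv2.findContours(k,0,1)[0],key=cv2.contourArea)
    pts=np.array([ray(c,p[0][0],p[0][1],z)[:2] for p in cn],np.float32)
    (cx,cy),(a,b),t=cv2.minAreaRect(pts)
    return (cx,cy),(a,b),t
E
python3 - <<'E'
from seg import *
im=snap('top')
for n,u,v,z in [('blankA',209,236,.012),('blankB',121,214,.012),('prA',346,225,.012),('prB',448,205,.012),('pink',435,246,.012),('die',268,230,.028),('small',236,269,.028),('pot',401,230,.04),('tape',160,241,.018)]:
    print(n,*disc(im,'top',u,v,z,0))
for n,lo,hi,roi in [('card',(5,50,60),(25,255,255),(140,120,232,205)),('green',(45,80,40),(85,255,255),(235,105,320,185)),('red',(0,120,60),(8,255,255),(325,110,420,195))]:
    print(n,*tray(im,'top',lo,hi,roi))
b=cv2.cvtColor(im,cv2.COLOR_RGB2BGR)
cv2.imwrite('pics/crop1.png',cv2.resize(b[110:285,100:470],(800,378),interpolation=cv2.INTER_CUBIC))
E
```

```text
blankA [0.4502 0.1669] 0.024618977680802345
blankB [0.5092 0.3805] 0.02444894053041935
prA [ 0.466  -0.1562] 0.024943886324763298
prB [ 0.5064 -0.399 ] 0.02492213435471058
pink [ 0.4121 -0.3612] 0.02574765495955944
die [0.4595 0.0266] 0.02706698328256607
small [0.3703 0.1031] 0.019037051126360893
pot [ 0.4496 -0.2775] 0.02476394549012184
tape [0.4405 0.2807] 0.023868339136242867
card (0.6242347955703735, 0.2107813060283661) (0.13847456872463226, 0.15792791545391083) 3.3084793090820312
green (0.6602005362510681, -0.00224236398935318) (0.1534299999475479, 0.13541167974472046) 85.77946472167969
red (0.641061007976532, -0.22819900512695312) (0.134948268532753, 0.15528501570224762) 7.719106197357178
```

View pics/crop1.png

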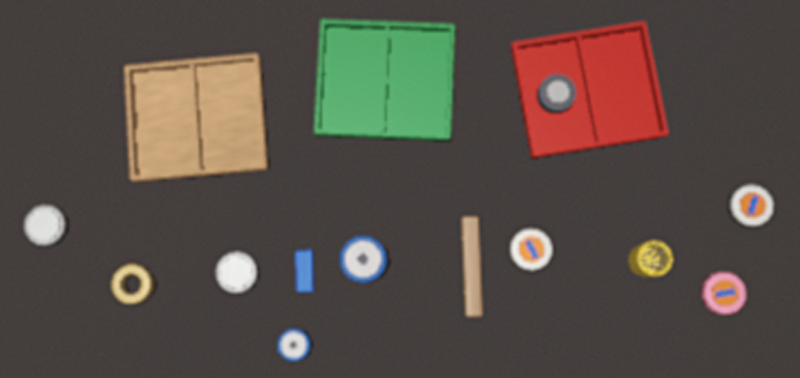

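The crop confirms the pieces: the large blue die is at crop (363,259) and the small one at (293,345), and the printed badges are at (531,249) and (752,205), with the pink one excluded. The sizes match (about 1–2 mm of edge bleed), and the tray angles are +3.3°, −4.2° and +7.7°. I'll start with the farther blank.

Emit:
arm_command(xyz=[[0.012, -0.009, 0], [0.036, -0.027, 0], [0.064, -0.048, -0.01], [0.092, -0.07, -0.02], [0.12, -0.092, -0.04], [0.148, -0.113, -0.055], [0.176, -0.134, -0.07], [0.2, -0.153, -0.09], [0.22, -0.168, -0.105], [0.235, -0.18, -0.118], [0.24, -0.1835, -0.123], [0.24, -0.1835, -0.123], [0.24, -0.1835, -0.123]], rot=[[0, 0, -0.05], [0, 0, -0.17], [0, 0, -0.29], [0, 0, -0.41], [0, 0, -0.53], [0, 0, -0.65], [0, 0, -0.77], [0, 0, -0.89], [0, 0, -1.01], [0, 0, -1.1], [0, 0, -1.126], [0, 0, -1.126], [0, 0, -1.126]], grip=0.75, squeeze=20)

```text
time: 1.63
ee_pos: [0.5084, 0.3814, 0.1]
eef_rot: [0.706, 0.708, 0.0, -0.0]
ft_force: [0.2, 0.0, 0.4]
width: 0.0653
grip_force: 0.0
```

Emit:
arm_command(xyz=[[0, 0, -0.02], [0, 0, -0.045], [0, 0, -0.07], [0, 0, -0.085], [0, 0, -0.092], [0, 0, -0.095], [0, 0, -0.096], [0, 0, -0.096]], rot=[[0, 0, 0], [0, 0, 0], [0, 0, 0], [0, 0, 0], [0, 0, 0], [0, 0, 0], [0, 0, 0], [0, 0, 0]])

```text
time: 2.3
ee_pos: [0.5092, 0.3818, 0.0049]
eef_rot: [0.707, 0.708, 0.001, -0.0]
ft_force: [-0.5, -0.6, 0.4]
width: 0.0652
grip_force: 0.0
```

Emit:
arm_command(xyz=[[0, 0, 0], [0, 0, 0], [0, 0, 0], [0, 0, 0], [0, 0, 0], [0, 0, 0], [0, 0, 0], [0, 0, 0]], rot=[[0, 0, 0], [0, 0, 0], [0, 0, 0], [0, 0, 0], [0, 0, 0], [0, 0, 0], [0, 0, 0], [0, 0, 0]], grip=0.3, squeeze=20)

```text
time: 2.97
ee_pos: [0.5091, 0.3809, 0.0039]
eef_rot: [0.707, 0.707, 0.0, 0.0]
ft_force: [-0.8, -0.4, 4.9]
width: 0.0433
grip_force: 20.0
```

Emit:
arm_command(xyz=[[0, 0, 0.01], [0, 0, 0.03], [0, 0, 0.055], [0.005, -0.006, 0.066], [0.02, -0.024, 0.066], [0.04, -0.047, 0.066], [0.06, -0.071, 0.066], [0.08, -0.094, 0.066], [0.098, -0.115, 0.066], [0.109, -0.128, 0.066], [0.113, -0.133, 0.066], [0.113, -0.133, 0.066], [0.113, -0.133, 0.066]], rot=[[0, 0, 0], [0, 0, 0], [0, 0, 0], [0, 0, 0], [0, 0, 0], [0, 0, 0], [0, 0, 0], [0, 0, 0], [0, 0, 0.02], [0, 0, 0.04], [0, 0, 0.058], [0, 0, 0.058], [0, 0, 0.058]])

```text
time: 4.05
ee_pos: [0.622, 0.2472, 0.0694]
eef_rot: [0.687, 0.727, -0.0, -0.0]
ft_force: [-1.1, 0.4, -0.9]
width: 0.043
grip_force: 20.0
```

```bash
python3 -c "
from h import *
im=snap('side');b=cv2.cvtColor(im,cv2.COLOR_RGB2BGR)[90:250,130:350];cv2.imwrite('pics/s1.png',cv2.resize(b,None,fx=3,fy=3,interpolation=2))"
```

```text
(no output)
```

View pics/s1.png

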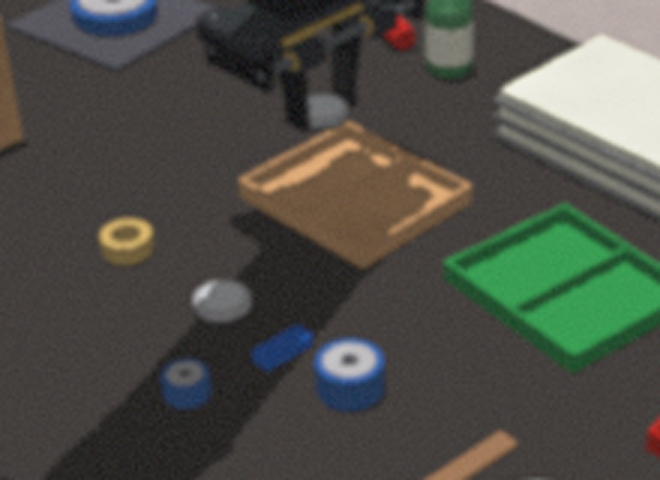

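The blank is held level at crop (325,110), above the far bay. I'll lower it and let go.

Emit:
arm_command(xyz=[[0, 0, -0.01], [0, 0, -0.03], [0, 0, -0.045], [0, 0, -0.054], [0, 0, -0.059], [0, 0, -0.061], [0, 0, -0.061], [0, 0, -0.061]], rot=[[0, 0, 0], [0, 0, 0], [0, 0, 0], [0, 0, 0], [0, 0, 0], [0, 0, 0], [0, 0, 0], [0, 0, 0]])

```text
time: 4.77
ee_pos: [0.6224, 0.248, 0.0092]
eef_rot: [0.686, 0.727, 0.001, 0.0]
ft_force: [-0.3, -0.7, 0.1]
width: 0.0431
grip_force: 20.0
```

Emit:
arm_command(xyz=[[0, 0, 0], [0, 0, 0], [0, 0, 0], [0, 0, 0], [0, 0, 0.005], [0, 0, 0.025], [0, 0, 0.055], [0, 0, 0.07]], rot=[[0, 0, 0], [0, 0, 0], [0, 0, 0], [0, 0, 0], [0, 0, 0], [0, 0, 0], [0, 0, 0], [0, 0, 0]], grip=0.75)

```text
time: 5.43
ee_pos: [0.623, 0.248, 0.082]
eef_rot: [0.686, 0.727, 0.001, 0.001]
ft_force: [0.7, -0.8, 1.2]
width: 0.0648
grip_force: 0.0
```

Emit:
arm_command(xyz=[[-0.01, -0.005, 0], [-0.035, -0.016, 0], [-0.065, -0.03, 0], [-0.095, -0.045, 0], [-0.125, -0.059, 0], [-0.15, -0.07, 0], [-0.165, -0.077, 0], [-0.172, -0.081, 0], [-0.172, -0.081, 0], [-0.172, -0.081, -0.01], [-0.172, -0.081, -0.03], [-0.172, -0.081, -0.05], [-0.172, -0.081, -0.065], [-0.172, -0.081, -0.072], [-0.172, -0.081, -0.075], [-0.172, -0.081, -0.075]], rot=[[0, 0, 0], [0, 0, -0.02], [0, 0, -0.04], [0, 0, -0.058], [0, 0, -0.058], [0, 0, -0.058], [0, 0, -0.058], [0, 0, -0.058], [0, 0, -0.058], [0, 0, -0.058], [0, 0, -0.058], [0, 0, -0.058], [0, 0, -0.058], [0, 0, -0.058], [0, 0, -0.058], [0, 0, -0.058]])

```text
time: 6.77
ee_pos: [0.4502, 0.1667, 0.0029]
eef_rot: [0.707, 0.707, -0.0, 0.0]
ft_force: [0.4, -0.4, 0.3]
width: 0.0652
grip_force: 0.0
```

Emit:
arm_command(xyz=[[0, 0, 0], [0, 0, 0], [0, 0, 0], [0, 0, 0], [0, 0, 0], [0, 0, 0], [0, 0, 0]], rot=[[0, 0, 0], [0, 0, 0], [0, 0, 0], [0, 0, 0], [0, 0, 0], [0, 0, 0], [0, 0, 0]], grip=0.3)

```text
time: 7.35
ee_pos: [0.4503, 0.1669, 0.0041]
eef_rot: [0.707, 0.707, 0.0, 0.0]
ft_force: [-1.4, -0.4, 7.2]
width: 0.043
grip_force: 20.0
```

Emit:
arm_command(xyz=[[0, 0, 0.01], [0, 0, 0.03], [0, 0, 0.055], [0.006, 0, 0.066], [0.026, 0.001, 0.066], [0.055, 0.002, 0.066], [0.085, 0.004, 0.066], [0.115, 0.005, 0.066], [0.145, 0.006, 0.066], [0.165, 0.007, 0.066], [0.176, 0.007, 0.066], [0.176, 0.007, 0.066], [0.176, 0.007, 0.055], [0.176, 0.007, 0.035], [0.176, 0.007, 0.02], [0.176, 0.007, 0.01], [0.176, 0.007, 0.006], [0.176, 0.007, 0.005], [0.176, 0.007, 0.005]], rot=[[0, 0, 0], [0, 0, 0], [0, 0, 0], [0, 0, 0], [0, 0, 0], [0, 0, 0], [0, 0, 0.02], [0, 0, 0.04], [0, 0, 0.058], [0, 0, 0.058], [0, 0, 0.058], [0, 0, 0.058], [0, 0, 0.058], [0, 0, 0.058], [0, 0, 0.058], [0, 0, 0.058], [0, 0, 0.058], [0, 0, 0.058], [0, 0, 0.058]])

```text
time: 8.93
ee_pos: [0.6255, 0.1739, 0.0087]
eef_rot: [0.686, 0.727, 0.0, -0.0]
ft_force: [1.1, 0.4, -0.2]
width: 0.0433
grip_force: 20.0
```

Emit:
arm_command(xyz=[[0, 0, 0], [0, 0, 0], [0, 0, 0], [0, 0, 0], [0, 0, 0.005], [0, 0, 0.025], [0, 0, 0.055], [0, 0, 0.07]], rot=[[0, 0, 0], [0, 0, 0], [0, 0, 0], [0, 0, 0], [0, 0, 0], [0, 0, 0], [0, 0, 0], [0, 0, 0]], grip=0.75)

```text
time: 9.6
ee_pos: [0.6271, 0.1739, 0.082]
eef_rot: [0.686, 0.727, 0.001, 0.001]
ft_force: [0.6, -0.2, 1.2]
width: 0.0651
grip_force: 0.0
```

Emit:
arm_command(xyz=[[-0.006, -0.012, 0], [-0.02, -0.04, 0], [-0.035, -0.073, 0], [-0.051, -0.106, 0], [-0.067, -0.139, 0], [-0.083, -0.172, 0], [-0.099, -0.205, 0], [-0.115, -0.238, 0], [-0.131, -0.27, 0], [-0.145, -0.3, 0], [-0.155, -0.32, 0], [-0.16, -0.33, 0], [-0.16, -0.33, 0], [-0.16, -0.33, -0.01], [-0.16, -0.33, -0.03], [-0.16, -0.33, -0.05], [-0.16, -0.33, -0.065], [-0.16, -0.33, -0.072], [-0.16, -0.33, -0.075], [-0.16, -0.33, -0.075]], rot=[[0, 0, 0], [0, 0, -0.02], [0, 0, -0.04], [0, 0, -0.058], [0, 0, -0.058], [0, 0, -0.058], [0, 0, -0.058], [0, 0, -0.058], [0, 0, -0.058], [0, 0, -0.058], [0, 0, -0.058], [0, 0, -0.058], [0, 0, -0.058], [0, 0, -0.058], [0, 0, -0.058], [0, 0, -0.058], [0, 0, -0.058], [0, 0, -0.058], [0, 0, -0.058], [0, 0, -0.058]])

```text
time: 11.27
ee_pos: [0.466, -0.1553, 0.003]
eef_rot: [0.707, 0.708, -0.0, -0.0]
ft_force: [-0.0, -0.3, 0.5]
width: 0.0651
grip_force: 0.0
```

Emit:
arm_command(xyz=[[0, 0, 0], [0, 0, 0], [0, 0, 0], [0, 0, 0], [0, 0, 0], [0, 0, 0], [0, 0, 0]], rot=[[0, 0, 0], [0, 0, 0], [0, 0, 0], [0, 0, 0], [0, 0, 0], [0, 0, 0], [0, 0, 0]], grip=0.3)

```text
time: 11.85
ee_pos: [0.4663, -0.1563, 0.004]
eef_rot: [0.707, 0.707, 0.0, 0.0]
ft_force: [-0.5, 0.7, 5.8]
width: 0.043
grip_force: 20.0
```

```bash
python3 -c "
from h import *
im=snap('top');b=cv2.cvtColor(im,cv2.COLOR_RGB2BGR)[110:285,100:470];cv2.imwrite('pics/t2.png',cv2.resize(b,None,fx=2,fy=2,interpolation=2))"
```

```text
(no output)
```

View pics/t2.png

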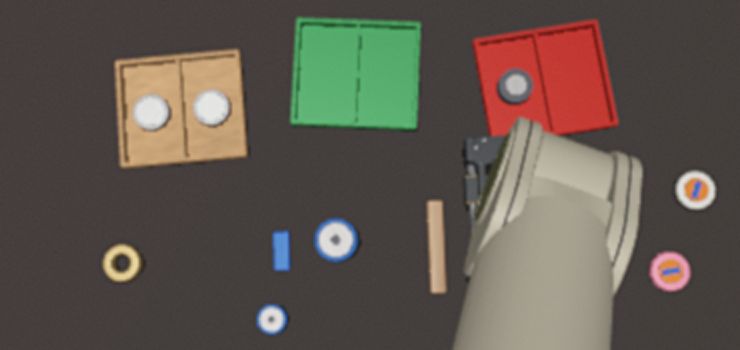

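Both blanks lie in the card bays, at crop (151,112) and (211,107). Next is the first printed badge, into the green tray's +y bay.

Emit:
arm_command(xyz=[[0, 0, 0.01], [0, 0, 0.03], [0, 0, 0.055], [0.006, 0.006, 0.066], [0.022, 0.021, 0.066], [0.044, 0.043, 0.066], [0.068, 0.066, 0.066], [0.092, 0.089, 0.066], [0.116, 0.112, 0.066], [0.14, 0.136, 0.066], [0.164, 0.159, 0.066], [0.184, 0.178, 0.066], [0.194, 0.188, 0.066], [0.197, 0.191, 0.066], [0.197, 0.191, 0.06], [0.197, 0.191, 0.045], [0.197, 0.191, 0.025], [0.197, 0.191, 0.012], [0.197, 0.191, 0.006], [0.197, 0.191, 0.005]], rot=[[0, 0, 0], [0, 0, 0], [0, 0, 0], [0, 0, 0], [0, 0, 0], [0, 0, 0], [0, 0, -0.02], [0, 0, -0.04], [0, 0, -0.06], [0, 0, -0.073], [0, 0, -0.073], [0, 0, -0.073], [0, 0, -0.073], [0, 0, -0.073], [0, 0, -0.073], [0, 0, -0.073], [0, 0, -0.073], [0, 0, -0.073], [0, 0, -0.073], [0, 0, -0.073]])

```text
time: 13.57
ee_pos: [0.6615, 0.0334, 0.0075]
eef_rot: [0.733, 0.68, -0.001, -0.001]
ft_force: [-0.2, -0.2, -1.2]
width: 0.0431
grip_force: 20.0
```

Emit:
arm_command(xyz=[[0, 0, 0], [0, 0, 0]], rot=[[0, 0, 0], [0, 0, 0]])

```text
time: 13.73
ee_pos: [0.6632, 0.0343, 0.0092]
eef_rot: [0.733, 0.681, 0.0, 0.0]
ft_force: [0.5, -0.3, -0.5]
width: 0.0433
grip_force: 20.0
```

Emit:
arm_command(xyz=[[0, 0, 0], [0, 0, 0], [0, 0, 0], [0, 0, 0], [0, 0, 0.005], [0, 0, 0.025], [0, 0, 0.055], [0, 0, 0.08], [0, 0, 0.09]], rot=[[0, 0, 0], [0, 0, 0], [0, 0, 0], [0, 0, 0], [0, 0, 0], [0, 0, 0], [0, 0, 0], [0, 0, 0], [0, 0, 0]], grip=0.75)

```text
time: 14.48
ee_pos: [0.6648, 0.0346, 0.103]
eef_rot: [0.733, 0.681, 0.002, 0.002]
ft_force: [0.6, -0.4, -0.2]
width: 0.0653
grip_force: 0.0
```

Emit:
arm_command(xyz=[[-0.004, -0.011, 0], [-0.013, -0.036, 0], [-0.024, -0.067, 0], [-0.036, -0.1, 0], [-0.048, -0.133, 0], [-0.06, -0.166, 0], [-0.072, -0.199, 0], [-0.084, -0.232, 0], [-0.096, -0.265, 0], [-0.108, -0.298, 0], [-0.12, -0.331, 0], [-0.132, -0.364, 0], [-0.143, -0.396, 0], [-0.151, -0.42, 0], [-0.1555, -0.431, 0], [-0.1565, -0.4335, 0], [-0.1565, -0.4335, 0]], rot=[[0, 0, 0], [0, 0, 0.02], [0, 0, 0.04], [0, 0, 0.06], [0, 0, 0.073], [0, 0, 0.073], [0, 0, 0.073], [0, 0, 0.073], [0, 0, 0.073], [0, 0, 0.073], [0, 0, 0.073], [0, 0, 0.073], [0, 0, 0.073], [0, 0, 0.073], [0, 0, 0.073], [0, 0, 0.073], [0, 0, 0.073]])

```text
time: 15.9
ee_pos: [0.5056, -0.3988, 0.0976]
eef_rot: [0.708, 0.707, -0.0, -0.001]
ft_force: [0.5, 0.3, 0.0]
width: 0.0653
grip_force: 0.0
```

Emit:
arm_command(xyz=[[0, 0, -0.01], [0, 0, -0.03], [0, 0, -0.055], [0, 0, -0.075], [0, 0, -0.088], [0, 0, -0.094], [0, 0, -0.095], [0, 0, -0.095]], rot=[[0, 0, 0], [0, 0, 0], [0, 0, 0], [0, 0, 0], [0, 0, 0], [0, 0, 0], [0, 0, 0], [0, 0, 0]])

```text
time: 16.57
ee_pos: [0.5069, -0.3984, 0.0039]
eef_rot: [0.707, 0.707, 0.0, 0.0]
ft_force: [0.3, -0.5, 0.8]
width: 0.0655
grip_force: 0.0
```

Emit:
arm_command(xyz=[[0, 0, 0], [0, 0, 0], [0, 0, 0], [0, 0, 0], [0, 0, 0], [0, 0, 0], [0, 0, 0]], rot=[[0, 0, 0], [0, 0, 0], [0, 0, 0], [0, 0, 0], [0, 0, 0], [0, 0, 0], [0, 0, 0]], grip=0.3)

```text
time: 17.15
ee_pos: [0.5067, -0.399, 0.0041]
eef_rot: [0.707, 0.707, 0.0, 0.0]
ft_force: [-0.9, 0.6, 4.7]
width: 0.043
grip_force: 20.0
```

Emit:
arm_command(xyz=[[0, 0, 0.01], [0, 0, 0.03], [0, 0, 0.055], [0, 0.002, 0.075], [0.006, 0.014, 0.08], [0.016, 0.038, 0.08], [0.028, 0.066, 0.08], [0.04, 0.096, 0.08], [0.053, 0.126, 0.08], [0.066, 0.156, 0.08], [0.079, 0.187, 0.08], [0.092, 0.218, 0.08], [0.105, 0.25, 0.08], [0.118, 0.281, 0.08], [0.131, 0.311, 0.08], [0.141, 0.336, 0.08], [0.148, 0.352, 0.08], [0.151, 0.36, 0.08], [0.151, 0.36, 0.08]], rot=[[0, 0, 0], [0, 0, 0], [0, 0, 0], [0, 0, 0], [0, 0, 0], [0, 0, 0], [0, 0, -0.02], [0, 0, -0.04], [0, 0, -0.06], [0, 0, -0.073], [0, 0, -0.073], [0, 0, -0.073], [0, 0, -0.073], [0, 0, -0.073], [0, 0, -0.073], [0, 0, -0.073], [0, 0, -0.073], [0, 0, -0.073], [0, 0, -0.073]])

```text
time: 18.73
ee_pos: [0.6575, -0.0356, 0.0829]
eef_rot: [0.731, 0.682, 0.0, -0.001]
ft_force: [-0.6, 1.1, -0.1]
width: 0.0432
grip_force: 20.0
```

Emit:
arm_command(xyz=[[0, 0, -0.01], [0, 0, -0.03], [0, 0, -0.05], [0, 0, -0.065], [0, 0, -0.072], [0, 0, -0.075], [0, 0, -0.075], [0, 0, -0.075]], rot=[[0, 0, 0], [0, 0, 0], [0, 0, 0], [0, 0, 0], [0, 0, 0], [0, 0, 0], [0, 0, 0], [0, 0, 0]])

```text
time: 19.4
ee_pos: [0.6574, -0.0403, 0.0089]
eef_rot: [0.733, 0.68, -0.0, 0.0]
ft_force: [0.5, -0.2, -0.2]
width: 0.0431
grip_force: 20.0
```

Emit:
arm_command(xyz=[[0, 0, 0], [0, 0, 0], [0, 0, 0], [0, 0, 0], [0, 0, 0.005], [0, 0, 0.025], [0, 0, 0.055], [0, 0, 0.08], [0, 0, 0.09]], rot=[[0, 0, 0], [0, 0, 0], [0, 0, 0], [0, 0, 0], [0, 0, 0], [0, 0, 0], [0, 0, 0], [0, 0, 0], [0, 0, 0]], grip=0.8)

```text
time: 20.15
ee_pos: [0.6592, -0.0391, 0.103]
eef_rot: [0.733, 0.681, 0.002, 0.002]
ft_force: [1.5, -0.2, 0.7]
width: 0.0696
grip_force: 0.0
```

Emit:
arm_command(xyz=[[-0.008, 0.003, 0], [-0.03, 0.01, 0], [-0.06, 0.02, 0], [-0.09, 0.03, 0], [-0.12, 0.04, 0], [-0.15, 0.05, 0], [-0.175, 0.058, 0], [-0.192, 0.063, 0], [-0.198, 0.0655, 0], [-0.198, 0.0655, 0], [-0.198, 0.0655, -0.01], [-0.198, 0.0655, -0.03], [-0.198, 0.0655, -0.055], [-0.198, 0.0655, -0.075], [-0.198, 0.0655, -0.087], [-0.198, 0.0655, -0.092], [-0.198, 0.0655, -0.093], [-0.198, 0.0655, -0.093]], rot=[[0, 0, 0], [0, 0, 0.02], [0, 0, 0.04], [0, 0, 0.06], [0, 0, 0.073], [0, 0, 0.073], [0, 0, 0.073], [0, 0, 0.073], [0, 0, 0.073], [0, 0, 0.073], [0, 0, 0.073], [0, 0, 0.073], [0, 0, 0.073], [0, 0, 0.073], [0, 0, 0.073], [0, 0, 0.073], [0, 0, 0.073], [0, 0, 0.073]])

```text
time: 21.65
ee_pos: [0.4598, 0.0262, 0.0053]
eef_rot: [0.707, 0.707, -0.0, 0.0]
ft_force: [0.4, 0.4, 0.4]
width: 0.0695
grip_force: 0.0
```

Emit:
arm_command(xyz=[[0, 0, 0], [0, 0, 0], [0, 0, 0], [0, 0, 0], [0, 0, 0], [0, 0, 0], [0, 0, 0]], rot=[[0, 0, 0], [0, 0, 0], [0, 0, 0], [0, 0, 0], [0, 0, 0], [0, 0, 0], [0, 0, 0]], grip=0.4, squeeze=35)

```text
time: 22.23
ee_pos: [0.4599, 0.0269, 0.0061]
eef_rot: [0.707, 0.707, 0.0, 0.0]
ft_force: [-1.5, -0.4, 5.6]
width: 0.0495
grip_force: 35.0
```

Emit:
arm_command(xyz=[[0, 0, 0.008], [0, 0, 0.025], [0, 0, 0.05], [0.002, -0.003, 0.072], [0.01, -0.015, 0.08], [0.025, -0.039, 0.08], [0.042, -0.066, 0.08], [0.059, -0.093, 0.08], [0.076, -0.12, 0.08], [0.094, -0.147, 0.08], [0.112, -0.175, 0.08], [0.13, -0.203, 0.08], [0.148, -0.231, 0.08], [0.164, -0.256, 0.08], [0.176, -0.275, 0.08], [0.184, -0.287, 0.08], [0.1865, -0.2915, 0.08], [0.1865, -0.2915, 0.08]], rot=[[0, 0, 0], [0, 0, 0], [0, 0, 0], [0, 0, 0], [0, 0, 0], [0, 0, 0.02], [0, 0, 0.04], [0, 0, 0.06], [0, 0, 0.08], [0, 0, 0.1], [0, 0, 0.12], [0, 0, 0.134], [0, 0, 0.134], [0, 0, 0.134], [0, 0, 0.134], [0, 0, 0.134], [0, 0, 0.134], [0, 0, 0.134]])

```text
time: 23.73
ee_pos: [0.6454, -0.2659, 0.0852]
eef_rot: [0.659, 0.752, -0.001, -0.0]
ft_force: [-0.6, 0.6, -2.8]
width: 0.0494
grip_force: 35.0
```

```bash
python3 -c "
from h import *
im=snap('side');b=cv2.cvtColor(im,cv2.COLOR_RGB2BGR)[120:360,200:460];cv2.imwrite('pics/s2.png',cv2.resize(b,None,fx=2.4,fy=2.4,interpolation=2))"
```

```text
(no output)
```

View pics/s2.png

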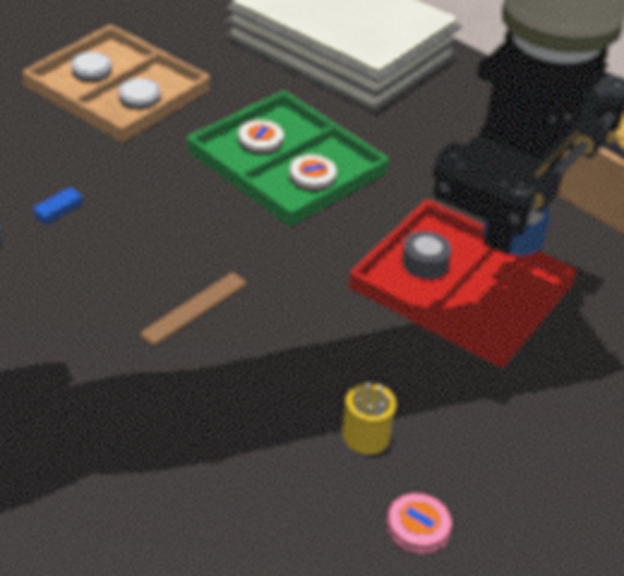

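All four discs lie flat in their bays, and the die is held at crop (530,235) above the free bay. I'll lower it, release it and retreat.

Emit:
arm_command(xyz=[[0, 0, -0.01], [0, 0, -0.03], [0, 0, -0.05], [0, 0, -0.062], [0, 0, -0.07], [0, 0, -0.074], [0, 0, -0.075], [0, 0, -0.075], [0, 0, -0.075]], rot=[[0, 0, 0], [0, 0, 0], [0, 0, 0], [0, 0, 0], [0, 0, 0], [0, 0, 0], [0, 0, 0], [0, 0, 0], [0, 0, 0]])

```text
time: 24.53
ee_pos: [0.6465, -0.265, 0.0115]
eef_rot: [0.658, 0.753, 0.0, 0.001]
ft_force: [-0.1, 0.2, -1.4]
width: 0.0491
grip_force: 35.0
```

Emit:
arm_command(xyz=[[0, 0, 0], [0, 0, 0], [0, 0, 0], [0, 0, 0], [0, 0, 0.005], [0, 0, 0.025], [0, 0, 0.055], [0, 0, 0.09], [0, 0, 0.12], [-0.02, 0.02, 0.14], [-0.05, 0.05, 0.15], [-0.08, 0.08, 0.15], [-0.1, 0.11, 0.15], [-0.12, 0.14, 0.15], [-0.14, 0.17, 0.15], [-0.15, 0.2, 0.15], [-0.16, 0.22, 0.15], [-0.16, 0.22, 0.15]], rot=[[0, 0, 0], [0, 0, 0], [0, 0, 0], [0, 0, 0], [0, 0, 0], [0, 0, 0], [0, 0, 0], [0, 0, 0], [0, 0, 0], [0, 0, 0], [0, 0, 0], [0, 0, 0], [0, 0, 0], [0, 0, 0], [0, 0, 0], [0, 0, 0], [0, 0, 0], [0, 0, 0]], grip=0.8)

```text
time: 26.03
ee_pos: [0.4846, -0.0402, 0.1611]
eef_rot: [0.656, 0.755, 0.001, -0.001]
ft_force: [0.4, -0.3, 0.3]
width: 0.0696
grip_force: 0.0
```

```bash
python3 -c "
from h import *
a=snap('top');s=snap('side');b=np.vstack([a[100:290,90:480],s[120:360,200:590]]);b=cv2.cvtColor(b,cv2.COLOR_RGB2BGR);cv2.imwrite('pics/f.png',cv2.resize(b,None,fx=1.39,fy=1.39,interpolation=2))"
```

```text
Traceback (most recent call last):
ValueError: all the input array dimensions except for the concatenation axis must match exactly, but along dimension 1, the array at index 0 has size 390 and the array at index 1 has size 360
```

```bash
python3 -c "
from h import *
a=snap('top');s=snap('side');b=np.vstack([a[100:290,90:480],s[120:360,170:560]]);b=cv2.cvtColor(b,cv2.COLOR_RGB2BGR);cv2.imwrite('pics/f.png',cv2.resize(b,None,fx=1.39,fy=1.39,interpolation=2))"
```

```text
(no output)
```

View pics/f.png

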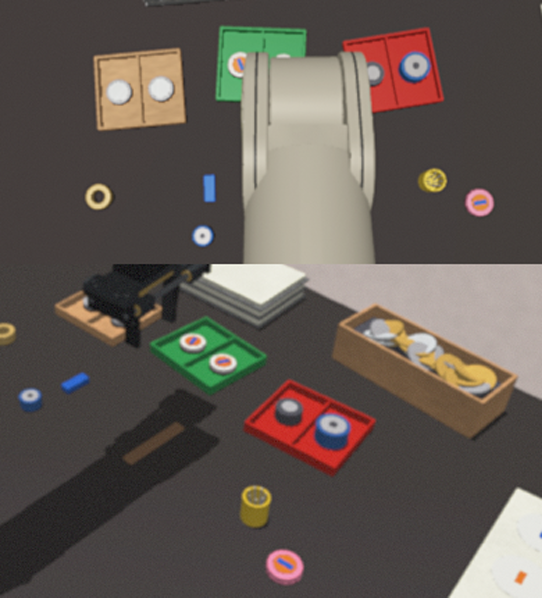

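The die sits flat in the red tray's free bay, at (415,66) in the top view and (333,430) in the side view. All the discs are in their bays, and the pot and tape are where they were.

```bash
python3 -c "
from bench import r
print(r.close_job())"
```

```text
the job is handed in; nothing more can be done
None
```

The job is handed in: both blanks, both printed badges and the blue die lie flat in their bays and are let go, the pot and tape were not moved, and it took about 26 s of the 112 s allowed.

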